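Weigh the dish carrier on the spring balance

ROBOT

A 6-joint arm with a two-finger parallel gripper is mounted at the origin on the work surface. World frame = base frame: x ahead of the robot, y to its left, z up, the work surface at z = 0. Lengths are in m, angles in degrees, forces in N, time in s.
With the tool pointing down it reaches from about 0.25 to 0.725 m from the base axis. Payload 4 kg.
Tool frame: the origin (TCP) lies midway between the tips of the shut fingers; the grasp point (between the pads) lies bot.grip_point_offset behind it (bot.grip_point_offset is the distance from the TCP to the grasp point, in m); z points along the fingers, y is the line along which they close (so a half turn about z gives the same grasp; the last joint's range is limited). The gripper opens to 85 mm and grips with 20 to 120 N. Pads are 22 mm wide; open, the fingers measure 114 mm over their backs; the gripper's body (76 mm by 85 mm) begins 54 mm behind the grasp point. The pads swing forward as they close: fully open they stand 13 mm farther back than shut.
Start: joints at [-64.057, 13.785, 0.286, 76.501, 0, 90], TCP at [0.219, -0.45, 0.231] pointing down, gripper open.
Joint ranges: [-155.79, 155.79], [-60.16, 107.12], [-62.33, 73.08], [-114, 123.19], [-81.49, 82.49], [-180, 180]. Speed limits (degrees/s): [159.86, 159.86, 180, 180, 180, 180].

INTERFACE

Orientations are given as a 3x3 rotation matrix whose columns are the frame's x, y, z axes.
In Python, from bench import bot gives the robot as it stands. Calls block until the motion is done:
- bot.move_ptp(position, orientation): joint-space move of the TCP to a pose.
- bot.move_straight(position, rot=None, v=0.15, force_limit=None): straight line of the TCP; rot=None keeps the orientation; v is the mean speed in m/s. With force_limit (N) it stops when the force on the tool has changed by that much, and returns True; else False.
- bot.goto_joints(angles): joint-space move.
- bot.gripper_to(opening, grasp_force=None): finger opening in m; grasp_force is the grip in N (None keeps the last); returns when the fingers have stopped.
- bot.hold(seconds).
- bot.inverse_kinematics(position, orientation): joint angles nearest the present ones, or None.
- bot.observe(): the state.
- bot.get_image(name): name is "scene" or "top" or "wrist"; returns (picture, depth): 480x640x3 uint8, red, green, blue; 480x640 float32, m along the optical axis (not along the pixel's ray), 0 where there is no reading.
- bot.get_calibration(name): a dict with "mtx" (3x3 intrinsics, pixels), "camera_from_world" (4x4, takes a point from world to camera coordinates). Camera axes: x right, y down, z forward; pixel columns grow to the right and rows downward; lengths in m; the calibration is good to about 2 mm. A picture is of the moment at which its call begins: read the wrist's pose just before it. get_calibration takes no time and is no camera call; for the wrist camera it gives the pose at the moment of the call.
A pose or a line that the arm cannot do raises bot.PlanningError and nothing moves.
- bot.hand_in(): hands the job in; it is judged then, once.
The state is a dict: "clock": time; "qpos": joint angles; "qd": joint speeds; "tau": joint torques, N m; "ee_pos": TCP position; "ee_rot": TCP orientation; "contact_force": force on the tool from outside, world axes, zero at the start; "moment": the same for the moment, N m; "opening": finger opening in m; "grip_force": force on a finger pad.
Only numpy, scipy, OpenCV 4.12 (cv2) and the standard library are available. Lean on these libraries where they do the work, as an engineer would, in place of code of your own. Each camera call takes 0.05 s, during which the arm holds its last target. There are 200 camera calls.

TASK

Pick up the steel dish carrier by its tab, hang it by the peak of its wire bail in the hook of the spring balance, and ease it down slowly until the balance alone bears the whole weight, then let go so that the pointer comes to rest without a jerk or a bounce. Keep the carrier upright, touch the balance with nothing but the carrier, and leave the other things on the bench where they are.

Things in the scene. Friction and masses are not known exactly. Their poses are not given: they have to be found in the camera images.
- carrier: Loose upright dish carrier, mass 0.16 to 0.64 kg (varies; feel it). Steel base plate 100 (x) x 110 (y) x 5 mm with a fixed stack of clear dishes 86 mm across, up to 58 mm high. 6 mm wire uprights at y = +-50 mm, joined by a peaked wire bail along y (120 mm high at the ends, 128 in the middle). Symmetric under a half turn; centre of mass on its z axis. Origin: centre of underside, z up.
- bail_top (a point): Centre of the 6 mm bail wire at its peak, 128 mm above the carrier's origin, on its z axis: this sits in the hook. The window below it, down to the dishes, is 67 mm high and open both ways along the carrier's x. A 6 mm neck rises from it to the grip tab.
- grip_tab (a point): Grip point on the carrier's flat steel tab, on its z axis, 176 mm above its origin. The tab is 24 mm (carrier x) by 8 mm (carrier y), from 152 to 194 mm above the origin: grip from above, fingers closing along the carrier's y.
- stand: Fixed stand of the spring balance. Origin: on the bench straight under the hook, z up; +x points from hook to column. Grey base plate 12 mm high, x -40 to 170, y +-70 mm. Column x 122 to 168, y +-28 mm, 281 mm high, with a white graduated plate on its +y side. In front of it, from x = 101 mm, the sliding carriage that bears the hook.
- hook_seat (a point): Where the bail wire's centre rests in the hook: 7 mm above the centreline of the hook's floor; 232 mm above the bench when empty, sinks with the hook. Axes as the stand's. Mind the tip (hook_tip): bring the bail in from -x, along the stand's y and above the tip, which passes under it through the window; then lower.
- hook_tip (a point): Upturned free end of the hook, centre of the rod's round end (rod 8 mm thick), 16 mm from the seat towards the stand's -x and 11 mm above it (its top 15 mm above). The hook is a U with a 12 mm flat floor, open upward; from its other side, x = 16 mm, the rod runs level to the carriage, 11 mm above the seat.
- pointer (a joint): Downward travel of hook and pointer, m: 0 empty, 0.075 bottom stop. Spring about 100 N/m (9.8 mm per 0.1 kg), lightly damped; the load settles at 0.016 to 0.063. Delicate: lower at 0.02 m/s or less. Pointer speed above 0.05 m/s, as when the load is let go over about 2.5 mm above or below its balance, is a jerk; pulling to the stop (over 0.072) or pushing over 12 N harms it.
- sample_box: Bystander: clear compartment box of small pucks, 140 x 180 x 35 mm, origin under its centre.
- petri: Bystander: clear open dish, 60 mm across, 14 mm high, origin under its centre.
- jar: Bystander: amber glass jar, 56 mm across, 75 mm high, origin under its centre.

How it is judged:
By the outcome, as a careful person would: the job done as asked, in the order asked, and still so for the second after the job is handed in, with the robot touching nothing.
It also fails if it takes over 64 s, if anything falls off the work surface, if the arm or the gripper's body presses on something with over 40 N, if the wrist force passes 120 N, or if a joint passes its speed limit or range.

## Working session

There is one attempt and no reset: what is moved stays moved. The work goes in short steps, each a Python script; the robot and the scene stay as the last script left them, time stands still between calls to the robot, and variables do not carry over. Pictures are saved under pics/ and viewed, at most 10 in all, crops included, and the job is handed in when it is done.

```bash
mkdir -p pics; ls; python3 - <<'E'
from bench import bot
import cv2,numpy as np
for n in("scene","top"):
    p,d=bot.get_image(n); cv2.imwrite(f"pics/{n}0.png",p[:,:,::-1]); np.save(f"pics/{n}0.npy",d)
    c=bot.get_calibration(n); print(n,np.round(c["mtx"],1).tolist(),np.round(c["camera_from_world"],3).tolist())
o=bot.observe(); print(o["clock"],o["ee_pos"],o["ee_rot"],o["contact_force"],bot.grip_point_offset)
E
```

```text
pics
scene [[444.0, 0.0, 331.3], [0.0, 444.0, 238.7], [0.0, 0.0, 1.0]] [[0.592, 0.806, 0.016, -0.34], [0.515, -0.363, -0.777, -0.174], [-0.62, 0.468, -0.629, 1.426], [0.0, 0.0, 0.0, 1.0]]
top [[557.0, 0.0, 317.7], [0.0, 557.0, 242.1], [0.0, 0.0, 1.0]] [[-0.006, -1.0, 0.002, 0.017], [-0.991, 0.005, -0.137, 0.599], [0.137, -0.003, -0.991, 1.021], [0.0, 0.0, 0.0, 1.0]]
0.1 [ 0.21850205 -0.44911289  0.23048571] [[ 8.99221670e-01  4.37492523e-01 -8.25476889e-04]
 [ 4.37493302e-01 -8.99220037e-01  1.71352655e-03]
 [ 7.36969373e-06 -1.90198081e-03 -9.99998191e-01]] [-0.59460815  0.72747039 -0.20266477] 0.0187
```

View pics/scene0.png

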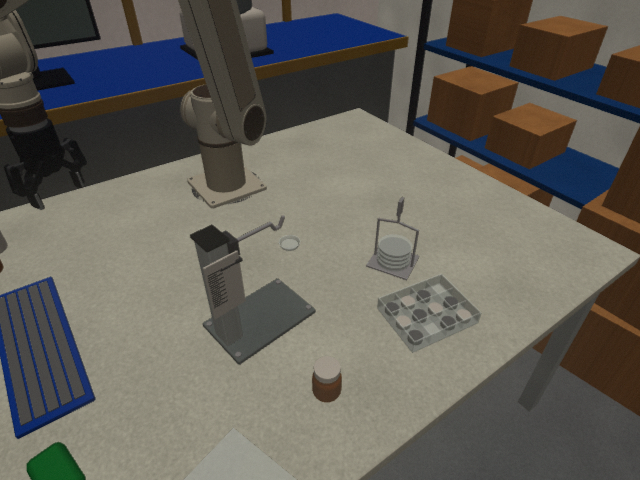

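View pics/top0.png

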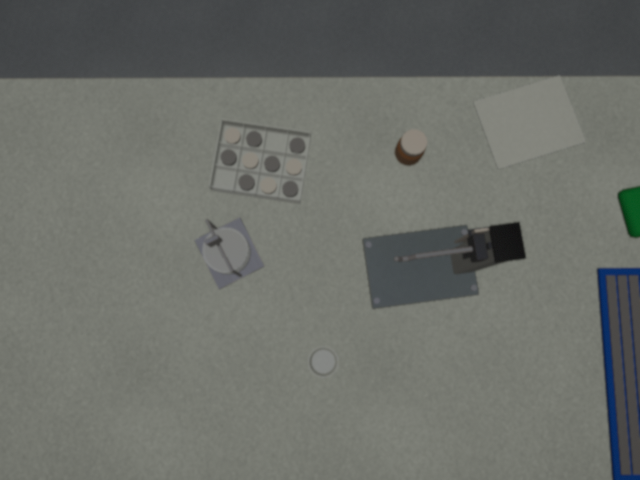

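The scene view shows the carrier at about (395,245) with its tab at (401,208), and the hook at about (280,225) with the stand behind it. The top view has the carrier plate around (229,253), the hook tip near (400,259), the column at (505,243), the petri dish at (323,361), the box at (262,162) and the jar at (411,147). I'll enlarge these in one composite.

```bash
python3 - <<'E'
import cv2,numpy as np
t=cv2.imread("pics/top0.png");s=cv2.imread("pics/scene0.png")
def c(im,u,v,w,h,k):
    r=cv2.resize(im[v:v+h,u:u+w],None,fx=k,fy=k,interpolation=cv2.INTER_CUBIC)
    for i in range(0,w,10): cv2.putText(r,str(u+i) if i%20==0 else "",(int((i+.5)*k),8),0,.3,(0,0,255));cv2.line(r,(int((i+.5)*k),10),(int((i+.5)*k),14),(0,0,255))
    for i in range(0,h,10): cv2.putText(r,str(v+i),(0,int((i+.5)*k)),0,.3,(0,0,255));
    return cv2.convertScaleAbs(r,alpha=1.4)
a=c(t,190,210,80,80,5);b=c(t,360,215,133,100,3)
d=c(s,360,190,66,100,4) ; e=c(s,190,205,133,155,3)
o=np.zeros((600,800,3),np.uint8)
def put(im,x,y): 
    h=min(im.shape[0],600-y);w=min(im.shape[1],800-x);o[y:y+h,x:x+w]=im[:h,:w]
put(cv2.resize(a,(360,360)) if 0 else c(t,190,213,80,80,4),0,0);put(c(t,355,215,130,100,3),400,0)
put(c(s,362,195,64,85,3.5) if 0 else c(s,362,193,60,88,3),0,330);put(c(s,190,205,133,90,4),260,310)
cv2.imwrite("pics/comp.png",o)
E
```

```text
(no output)
```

View pics/comp.png

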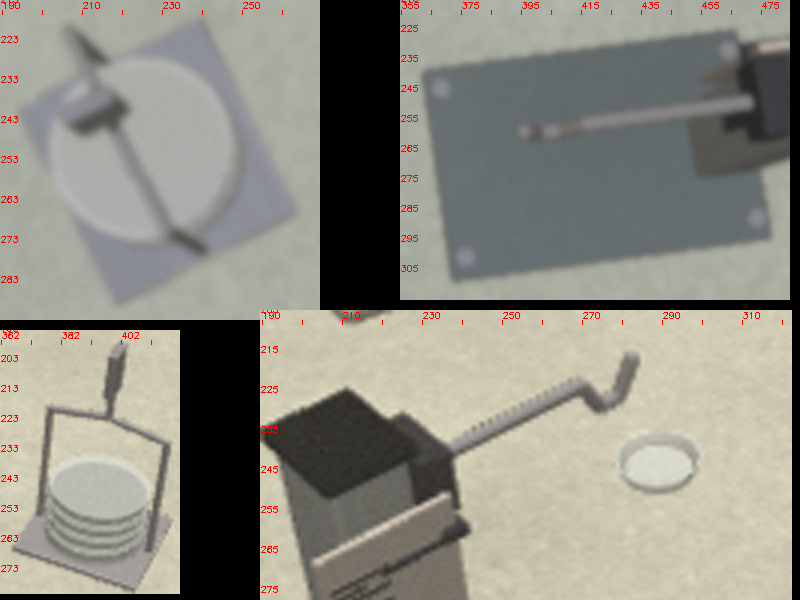

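The composite gives these pixel positions:
- **Top view, carrier plate corners:** (239.5,217), (263.8,265.8), (219.5,288.8), (195,239.5).
- **Top view, stand base corners:** (362.5,238.5), (466.2,224.5), (477.8,293.8), (371.8,308.5). The hook tip is at (396.8,258.5).
- **Scene view:** tab top (401.8,197.8), bail peak (397.8,220.8), hook tip (282.5,216), U bottom (275.8,228.3).

```bash
cat > h.py <<'E'
from bench import bot
import numpy as np, cv2
from scipy.optimize import least_squares
def proj(n,P,c=None):
    c=c or bot.get_calibration(n); T=c["camera_from_world"]
    q=(np.atleast_2d(P)@T[:3,:3].T+T[:3,3])@c["mtx"].T
    return q[:,:2]/q[:,2:]
def pose(p,L,z=0):
    L=np.atleast_2d(L); C,S=np.cos(p[2]),np.sin(p[2])
    return np.c_[p[0]+C*L[:,0]-S*L[:,1],p[1]+S*L[:,0]+C*L[:,1],L[:,2]+z]
def tri(obs): # obs: [(calib,uv)]
    return least_squares(lambda P:np.concatenate([proj("",P,c)[0]-uv for c,uv in obs]),[.4,0,.2])
E
python3 - <<'E'
from h import *
T,S=bot.get_calibration("top"),bot.get_calibration("scene")
def fit(p0,items):
    f=lambda p:np.concatenate([(proj("",pose(p,L),c)-uv).ravel() for c,L,uv in items])
    r=least_squares(f,p0,loss="soft_l1"); print(np.round(r.x[:2],4),np.degrees(r.x[2]).round(1),f(r.x).reshape(-1,2).round(1).tolist()); return r.x
# carrier yaw: bail(y) along image (130,220)-> world (-220,-130)
k=[[.05,-.055,.005],[.05,.055,.005],[-.05,.055,.005],[-.05,-.055,.005]]
im=np.array([[239.5,217],[195,239.5],[219.5,288.8],[263.8,265.8]])
for a in range(4):
    print(a);
    fit([.4,.16,a*np.pi/2+.4],[(T,k,im),(S,[[0,0,.128]],[[397.8,220.8]]),(S,[[0,0,.194]],[[401.8,197.8]])])
b=[[-.04,.07,.012],[.17,.07,.012],[.17,-.07,.012],[-.04,-.07,.012]]
fit([.4,-.12,-np.pi/2],[(T,b,[[362.5,238.5],[466.2,224.5],[477.8,293.8],[371.8,308.5]]),(T,[[-.016,0,.247]],[[396.8,258.5]]),(S,[[-.016,0,.247],[0,0,.221]],[[282.5,216],[275.8,228.3]])])
r=tri([(T,[396.8,258.5]),(S,[282.5,215.5])]);print("tip",r.x.round(4),r.fun.round(1))
r=tri([(T,[212.5,236.0]),(S,[401.8,197.8])]);print("tab top",r.x.round(4),r.fun.round(1))
E
```

```text
0
[0.5837 0.1901] 26.3 [[2.8, 1.1], [-3.1, 3.3], [-6.0, -0.6], [0.5, -2.8], [0.2, 0.6], [-0.6, 0.9]]
1
[0.5837 0.1901] 26.3 [[2.8, 1.1], [-3.1, 3.3], [-6.0, -0.6], [0.5, -2.8], [0.2, 0.6], [-0.6, 0.9]]
2
[0.5842 0.1885] 244.0 [[-0.5, 71.9], [69.1, -0.9], [-0.5, -71.9], [-70.4, 1.0], [-0.1, 1.0], [-1.0, 1.2]]
3
[0.5837 0.1901] 386.3 [[2.8, 1.1], [-3.1, 3.3], [-6.0, -0.6], [0.5, -2.8], [0.2, 0.6], [-0.6, 0.9]]
[ 0.5469 -0.1209] -82.7 [[-0.9, -0.7], [0.9, -0.7], [1.6, 0.7], [0.2, 0.5], [-0.7, -0.0], [-0.4, -1.0], [0.8, 0.4]]
tip [ 0.5452 -0.1057  0.2464] [-0.3 -0.2 -0.5 -0. ]
tab top [0.5884 0.1851 0.2007] [-0.3 -0.2 -0.5  0.1]
```

```bash
python3 - <<'E'
from h import *
T,S=bot.get_calibration("top"),bot.get_calibration("scene")
k=[[.05,.055,.005],[-.05,.055,.005],[-.05,-.055,.005],[.05,-.055,.005]]
im=np.array([[239.5,217],[195,239.5],[219.5,288.8],[263.8,265.8]])
for a in range(4):
    f=lambda p:np.concatenate([(proj("",pose(p,k),T)-im).ravel(),(proj("",pose(p,[[0,0,.128],[0,0,.194]]),S)-[[397.8,220.8],[401.8,197.8]]).ravel()])
    r=least_squares(f,[.58,.19,a*np.pi/2+.4],loss="soft_l1")
    print(r.x[:2].round(4),np.degrees(r.x[2]).round(1),f(r.x).reshape(-1,2).round(1).tolist())
# candidate poses for the grip, hover
for yaw in (26,116,206,296):
    y=np.radians(yaw); x=np.array([np.cos(y),np.sin(y),0]); R=np.c_[x,np.cross([0,0,-1],x),[0,0,-1]]
    print(yaw,bot.inverse_kinematics([.584,.189,.33],R))
for yaw in (-82.7,97.3):
    y=np.radians(yaw); x=np.array([np.cos(y),np.sin(y),0]); R=np.c_[x,np.cross([0,0,-1],x),[0,0,-1]]
    print(yaw,bot.inverse_kinematics([.547,-.121,.33],R))
E
```

```text
[0.5842 0.1882] -63.0 [[-0.0, -0.4], [-1.0, 0.0], [-1.1, 0.4], [0.5, -0.1], [-0.2, 1.0], [-1.1, 1.2]]
[0.5842 0.1882] 297.0 [[-0.0, -0.4], [-1.0, 0.0], [-1.1, 0.4], [0.5, -0.1], [-0.2, 1.0], [-1.1, 1.2]]
[0.5842 0.1882] 297.0 [[-0.0, -0.4], [-1.0, 0.0], [-1.1, 0.4], [0.5, -0.1], [-0.2, 1.0], [-1.1, 1.2]]
[0.5842 0.1882] 297.0 [[-0.0, -0.4], [-1.0, 0.0], [-1.1, 0.4], [0.5, -0.1], [-0.2, 1.0], [-1.1, 1.2]]
26 [ 17.9331439   27.31295113  34.35084016  97.03788903   0.
 171.9331439 ]
116 [17.9331439  27.31295113 34.35084016 97.03788903  0.         81.9331439 ]
206 [17.9331439  27.31295113 34.35084016 97.03788903  0.         -8.0668561 ]
296 [ 17.9331439   27.31295113  34.35084016  97.03788903   0.
 -98.0668561 ]
-82.7 [ -12.47334231   20.15593945   23.54303486   93.38709541    0.
 -109.77334231]
97.3 [-12.47334231  20.15593945  23.54303486  93.38709541   0.
  70.22665769]
```

```bash
cat >> h.py <<'E'
def Rt(yaw):
    y=np.radians(yaw); x=np.array([np.cos(y),np.sin(y),0]); return np.c_[x,np.cross([0,0,-1],x),[0,0,-1]]
def shot(name):
    c=bot.get_calibration("wrist"); p,d=bot.get_image("wrist"); cv2.imwrite(f"pics/{name}.png",p[:,:,::-1]); np.savez(f"pics/{name}.npz",d=d,**c); return c
E
python3 - <<'E'
from h import *
c=bot.get_calibration("wrist")["camera_from_world"]; o=bot.observe()
w=-c[:3,:3].T@c[:3,3]; print("cam in tool",o["ee_rot"].T@(w-o["ee_pos"]), "axis",o["ee_rot"].T@c[2,:3])
bot.move_ptp([.547,-.03,.40],Rt(97.3)); bot.hold(.3); shot("wh")
bot.move_ptp([.584-.03,.188-.0,.36],Rt(117)); bot.hold(.3); shot("wc")
print(bot.observe()["clock"],bot.observe()["contact_force"])
a=cv2.imread("pics/wh.png");b=cv2.imread("pics/wc.png")
cv2.imwrite("pics/w2.png",np.hstack([cv2.resize(a,(400,300)),cv2.resize(b,(400,300))]))
E
```

```text
cam in tool [ 0.06928029  0.00018971 -0.14146727] axis [-2.71541761e-01  3.48638773e-04  9.62426595e-01]
3.7083 [0.01814973 0.21986574 0.09385177]
```

View pics/w2.png

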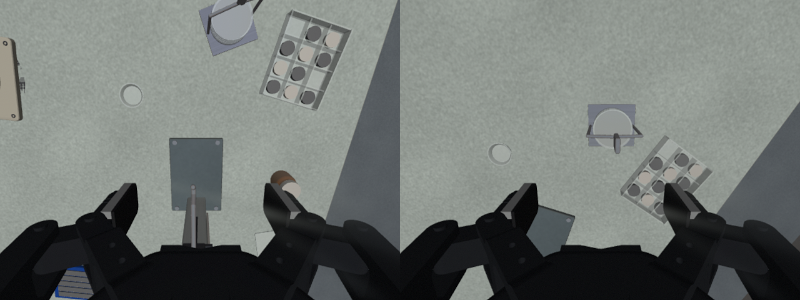

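The wrist views show the hook at about (388,380) and the carrier tab at about (434,285), both full resolution. Both are aligned as expected, so I'll enlarge them.

```bash
python3 - <<'E'
import cv2,numpy as np
a=cv2.imread("pics/wh.png");b=cv2.imread("pics/wc.png")
def c(im,u,v,w,h,k):
    r=cv2.convertScaleAbs(cv2.resize(im[v:v+h,u:u+w],None,fx=k,fy=k,interpolation=cv2.INTER_CUBIC),alpha=1.4)
    for i in range(0,w,10): cv2.putText(r,str(u+i) if i%20==0 else "",(int((i+.5)*k),8),0,.3,(0,0,255));cv2.line(r,(int((i+.5)*k),10),(int((i+.5)*k),14),(0,0,255))
    for i in range(0,h,10): cv2.putText(r,str(v+i),(0,int((i+.5)*k)),0,.3,(0,0,255))
    return r
cv2.imwrite("pics/wz.png",np.hstack([c(a,350,350,80,120,5),c(b,360,195,80,120,5)]))
E
```

```text
(no output)
```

View pics/wz.png

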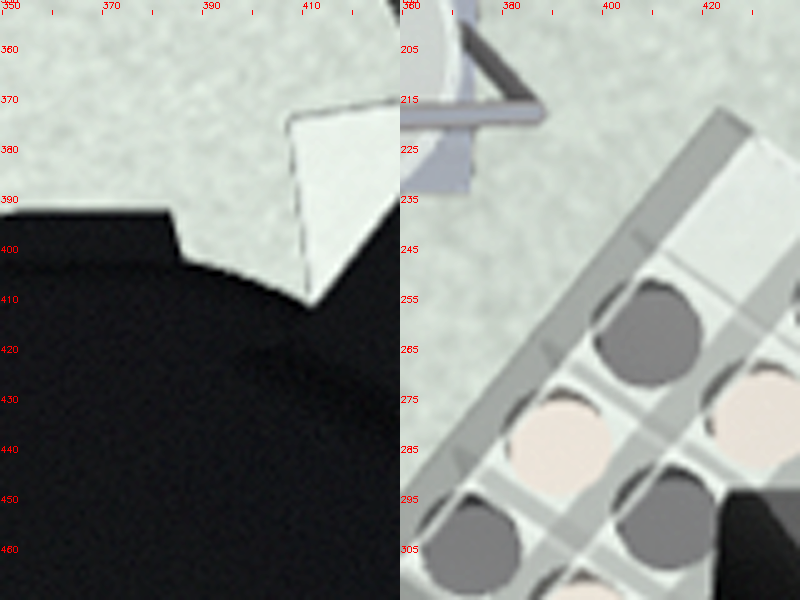

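I used the wrong scale: it is 1.6. The hook is near (309,300) and the tab near (347,225).

```bash
python3 - <<'E'
import cv2,numpy as np
a=cv2.imread("pics/wh.png");b=cv2.imread("pics/wc.png")
def c(im,u,v,w,h,k):
    r=cv2.convertScaleAbs(cv2.resize(im[v:v+h,u:u+w],None,fx=k,fy=k,interpolation=cv2.INTER_CUBIC),alpha=1.4)
    for i in range(0,w,10): cv2.putText(r,str(u+i) if i%20==0 else "",(int((i+.5)*k),8),0,.3,(0,0,255));cv2.line(r,(int((i+.5)*k),10),(int((i+.5)*k),14),(0,0,255))
    for i in range(0,h,10): cv2.putText(r,str(v+i),(0,int((i+.5)*k)),0,.3,(0,0,255))
    return r
cv2.imwrite("pics/wz2.png",np.hstack([c(a,260,210,100,150,4),c(b,290,150,100,150,4)]))
E
```

```text
(no output)
```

View pics/wz2.png

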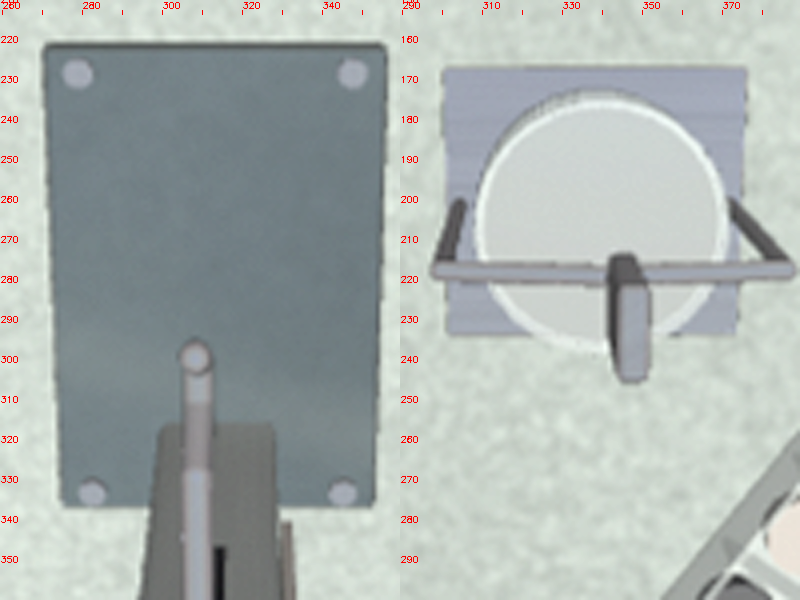

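Readings in full-resolution wrist pixels:
- **Hook view:** base corners (270.3,220.8), (356,220.8), (353.3,336.3), (275,336.3), and tip at (308.3,298.8).
- **Carrier view:** plate corners (300.5,166.3), (376.3,166.3), (374,233.3), (301,233.3). The tab top is at (348,232.5), the bail ends at (298.5,217) and (387,216.8), and the peak at (343.3,218.3).

```bash
python3 - <<'E'
from h import *
T,S=bot.get_calibration("top"),bot.get_calibration("scene")
H,C=dict(np.load("pics/wh.npz")),dict(np.load("pics/wc.npz"))
def fit(p0,items):
    f=lambda p:np.concatenate([(proj("",pose(p,L),c)-uv).ravel() for c,L,uv in items])
    r=least_squares(f,p0,loss="soft_l1"); print(r.x[:2].round(4),np.degrees(r.x[2]).round(2),f(r.x).reshape(-1,2).round(1).tolist()); return r.x
k=[[.05,.055,.005],[.05,-.055,.005],[-.05,-.055,.005],[-.05,.055,.005]]
w=[(C,k,[[300.5,166.3],[376.3,166.3],[374,233.3],[301,233.3]]),(C,[[0,0,.194],[0,0,.128],[0,.05,.12],[0,-.05,.12]],[[348,232.5],[343.3,218.3],[299.2,217],[386.3,216.8]])]
t=[(T,[[-.05,-.055,.005],[.05,-.055,.005],[.05,.055,.005],[-.05,.055,.005]],[[239.5,217],[195,239.5],[219.5,288.8],[263.8,265.8]]),(S,[[0,0,.128],[0,0,.194]],[[397.8,220.8],[401.8,197.8]])]
p0=[.584,.188,np.radians(117)]
print("carrier");fit(p0,w);fit(p0,t);fit(p0,w+t)
b=[[-.04,.07,.012],[.17,.07,.012],[.17,-.07,.012],[-.04,-.07,.012]]
# visible far edge in wh at 336 is the base's +x end? test: fit with only front corners + tip
w=[(H,[[-.04,-.07,.012],[-.04,.07,.012],[.17,.07,.012],[.17,-.07,.012]],[[270.3,220.8],[356,220.8],[353.3,336.3],[275,336.3]]),(H,[[-.016,0,.247]],[[308.3,298.8]])]
t=[(T,b,[[362.5,238.5],[466.2,224.5],[477.8,293.8],[371.8,308.5]]),(T,[[-.016,0,.247]],[[396.8,258.5]]),(S,[[-.016,0,.247],[0,0,.221]],[[282.5,216],[275.8,228.3]])]
p0=[.547,-.121,np.radians(-82.7)]
print("stand");fit(p0,w);fit(p0,t);fit(p0,w+t)
for n,o in (("tip",[(H,[308.3,298.8]),(T,[396.8,258.5]),(S,[282.5,215.5])]),("tip wt",[(H,[308.3,298.8]),(S,[282.5,215.5])]),("tab",[(C,[348,232.5]),(S,[401.8,197.8])]),("peak",[(C,[343.3,218.3]),(S,[397.8,220.8])])):
    r=tri(o);print(n,r.x.round(4),r.fun.round(1))
E
```

```text
carrier
[0.5834 0.1869] 116.88 [[-0.4, -0.3], [0.4, -0.3], [-0.2, -0.1], [0.3, -0.0], [-0.2, 0.8], [0.0, -0.0], [0.2, -0.2], [0.0, -0.0]]
[0.5842 0.1882] 117.01 [[-0.0, -0.4], [-1.0, 0.0], [-1.1, 0.4], [0.5, -0.1], [-0.2, 1.0], [-1.1, 1.2]]
[0.5835 0.187 ] 116.95 [[-0.3, -0.3], [0.5, -0.5], [-0.1, -0.2], [0.5, -0.0], [0.1, 0.7], [0.2, -0.1], [0.4, -0.2], [0.2, -0.1], [0.6, 0.0], [-0.4, 0.4], [-0.6, 0.8], [1.1, 0.3], [-0.8, 1.1], [-1.7, 1.3]]
stand
[ 0.5468 -0.1213] -82.75 [[-0.7, -0.4], [1.1, -0.4], [0.4, 0.2], [-0.4, 0.2], [-0.1, 0.4]]
[ 0.5469 -0.1209] -82.69 [[-0.9, -0.7], [0.9, -0.7], [1.6, 0.7], [0.2, 0.5], [-0.7, -0.0], [-0.4, -1.0], [0.8, 0.4]]
[ 0.5468 -0.1211] -82.73 [[-0.7, -0.5], [1.2, -0.5], [0.5, 0.1], [-0.4, 0.1], [-0.0, 0.3], [-0.8, -0.7], [1.1, -0.6], [1.7, 0.8], [0.3, 0.6], [-0.6, -0.0], [-0.5, -0.9], [0.7, 0.4]]
tip [ 0.5449 -0.1055  0.2461] [ 0.1  0.1 -0.5 -0.  -0.5  0. ]
tip wt [ 0.5449 -0.1052  0.2463] [ 0.1 -0.1 -0.4 -0.1]
tab [0.5829 0.1885 0.197 ] [ 0.5 -0.1 -1.2 -0.2]
peak [0.5831 0.1875 0.1309] [ 0.3 -0.1 -0.6 -0.1]
```

```bash
cat >> h.py <<'E'
def F(n=10,dt=.03):
    a=[]
    for _ in range(n): bot.hold(dt); a.append(bot.observe()["contact_force"])
    return np.mean(a,0),np.std(a,0)
E
python3 - <<'E'
from h import *
R=Rt(116.93); p=[.5835,.187]
bot.move_ptp(p+[.25],R)
bot.move_straight(p+[.1573],v=.08)
bot.hold(.3); b=F(15); print("base",b)
bot.gripper_to(0.0,50); o=bot.observe(); print(o["opening"],o["grip_force"],F(5))
bot.move_straight(p+[.1773],v=.03); bot.hold(.4); f=F(20); print("lift",f, f[0]-b[0],bot.observe()["moment"])
np.save("base.npy",b[0]); np.save("lift.npy",f[0]); print(bot.observe()["clock"],bot.observe()["ee_pos"],bot.observe()["opening"])
E
```

```text
base (array([-0.00174421, -0.13955158, -0.14917139]), array([0.48047856, 0.50676957, 0.43767879]))
0.007611595680651515 49.23826038837433 (array([-0.59693255, -0.44692646,  0.94615153]), array([0.44485979, 0.51675034, 0.43980497]))
lift (array([-0.07931406,  0.03419093, -3.5473742 ]), array([0.51047552, 0.59115554, 0.40944012])) [-0.07756985  0.17374251 -3.39820282] [-0.01446725  0.00992576  0.01513622]
9.0833 [0.583498   0.18701376 0.17731646] 0.007315941971496895
```

```bash
python3 - <<'E'
from h import *
h=np.array([.5468,-.1211]); ux=np.array([np.cos(np.radians(-82.73)),np.sin(np.radians(-82.73))])
R=Rt(97.27)
bot.move_straight([.5835,.187,.2923],v=.1)
bot.move_straight([*(h-.09*ux),.2923],rot=R,v=.12)
bot.hold(.4); f=F(25); print("w",f[0]-np.load("base.npy"))
bot.move_straight([*(h-.045*ux),.2923],v=.05); bot.hold(.2)
p,d=bot.get_image("scene"); q,_=bot.get_image("top")
z=lambda im,u,v,w,hh,W,H:cv2.resize(im[v:v+hh,u:u+w,::-1],(W,H),interpolation=cv2.INTER_CUBIC)
o=np.hstack([z(p,210,140,120,150,480,600),z(q,320,190,80,150,320,600)]); cv2.imwrite("pics/pre.png",cv2.convertScaleAbs(o,alpha=1.3))
s=bot.observe();print(s["clock"],s["ee_pos"],s["contact_force"],s["opening"])
g=h-.045*ux
print(proj("scene",[[*g,.263],[*(h-.016*ux),.247]]))
E
```

```text
w [ 0.06347864  0.13865898 -3.23107197]
14.9833 [ 0.54113021 -0.07619346  0.29235564] [ 0.83624663  0.02889607 -3.31445478] 0.0073605846670829235
[[292.98236319 202.84883565]
 [282.04874489 215.06191714]]
```

View pics/pre.png

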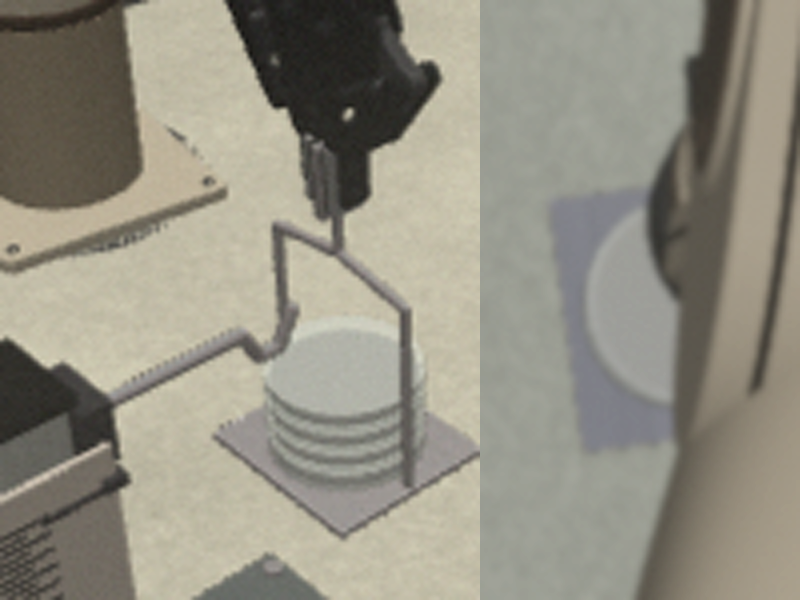

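The scene view shows the bail peak at (294.5,202.5), against a predicted (293,202.8). The bail is above the tip, which is at (283,218), so I'm going in and lowering onto the hook.

```bash
python3 - <<'E'
from h import *
h=np.array([.5468,-.1211]); b=np.load("base.npy")
bot.move_straight([*h,.2923],v=.03); bot.hold(.3); f=F(20); print("over",f[0]-b)
bot.move_straight([*h,.266],v=.02)
D=[]
for z in (.266,.261,.255,.249,.243,.237):
    bot.move_straight([*h,z],v=.01); bot.hold(.4); f=F(20)[0]-b; D.append((z,f[2])); print(z,f.round(2),bot.observe()["ee_pos"][2].round(4))
print(bot.observe()["clock"],bot.observe()["moment"].round(3))
D=np.array(D); m=D[:,0]<.256; c=np.polyfit(D[m,0],D[m,1],1); print(c,-c[1]/c[0])
p,_=bot.get_image("scene"); cv2.imwrite("pics/hung.png",cv2.convertScaleAbs(cv2.resize(p[140:300,190:350,::-1],(600,600),interpolation=cv2.INTER_CUBIC),alpha=1.3))
E
```

```text
over [-0.12950765  0.31805183 -3.21849361]
0.266 [-0.1   0.16 -3.16] 0.266
0.261 [ 0.04  0.31 -3.18] 0.261
0.255 [-0.02  0.22 -2.42] 0.255
0.249 [ 0.29  0.11 -1.83] 0.249
0.243 [ 0.21 -0.04 -1.54] 0.243
0.237 [ 0.08  0.09 -0.95] 0.237
29.3667 [-0.013 -0.078  0.04 ]
[-78.35446297  17.58940171] 0.22448500111794376
```

View pics/hung.png

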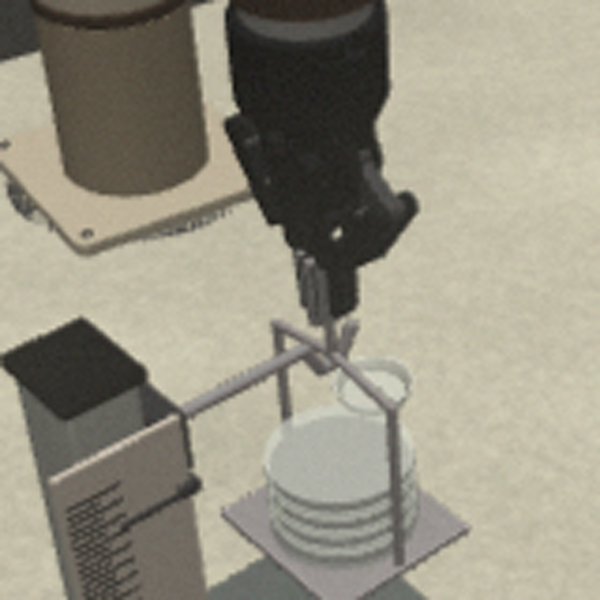

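The picture shows the bail seated in the hook around (325,355) and the carrier upright. Next I'll approach the balance with more averaging.

```bash
python3 - <<'E'
from h import *
h=np.array([.5468,-.1211])
for z in (.231,.228):
    bot.move_straight([*h,z],v=.01); bot.hold(.5); f,s=F(120,.01); print(z,f.round(3),s.round(2),bot.observe()["moment"].round(3),bot.observe()["clock"])
E
```

```text
0.231 [ 0.29  -0.128 -0.373] [0.48 0.49 0.51] [-0.055 -0.097 -0.014] 31.6667
0.228 [ 0.351 -0.12  -0.116] [0.39 0.47 0.53] [-0.022 -0.068 -0.011] 33.6167
```

```bash
python3 - <<'E'
from h import *
h=np.array([.5468,-.1211])
bot.move_straight([*h,.2275],v=.01); bot.hold(.8); print(F(80,.01)[0])
for g in (.010,.013,.017): bot.gripper_to(g,20); bot.hold(.5); o=bot.observe(); print(o["clock"],o["opening"],o["grip_force"],o["contact_force"].round(2))
p,_=bot.get_image("scene"); cv2.imwrite("pics/rel.png",cv2.convertScaleAbs(cv2.resize(p[140:300,190:350,::-1],(600,600),interpolation=cv2.INTER_CUBIC),alpha=1.3))
E
```

```text
[ 0.39247783 -0.12362832 -0.0445636 ]
36.05 0.009765593709041159 0.0 [ 0.56 -0.31 -0.57]
36.7667 0.012782618804269535 0.0 [ 0.32  0.22 -0.09]
37.4833 0.016978993333505166 0.0 [-0.15  0.69 -0.36]
```

View pics/rel.png

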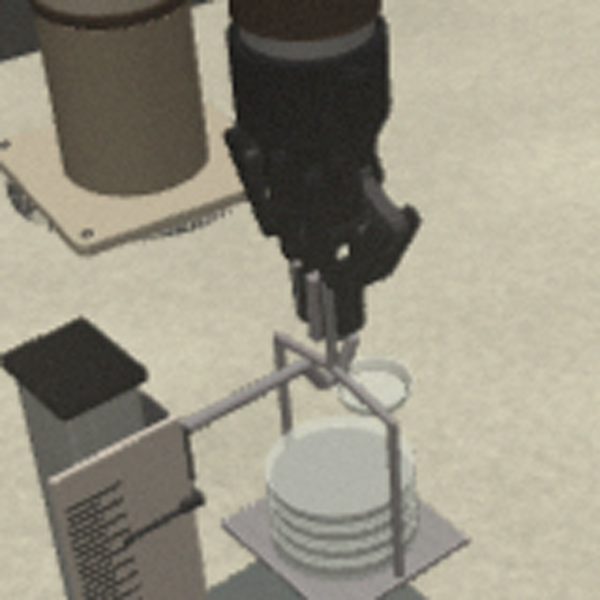

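The carrier hangs upright in the hook and the pads are clear of the tab. I'll open wider and retreat straight up.

```bash
python3 - <<'E'
from h import *
h=np.array([.5468,-.1211])
bot.gripper_to(.05); bot.move_straight([*h,.33],v=.08); bot.hold(1.5)
a,_=bot.get_image("scene"); bot.hold(.37); p,_=bot.get_image("scene"); 
print(bot.observe()["clock"],F(10)[0], cv2.absdiff(a,p)[195:300,190:350].max(), cv2.absdiff(a,p)[400:,500:].max())
cv2.imwrite("pics/end.png",cv2.convertScaleAbs(cv2.resize(p[140:300,190:350,::-1],(600,600),interpolation=cv2.INTER_CUBIC),alpha=1.3))
E
```

```text
41.35 [-0.30862723 -0.17447649  0.12552066] 9 10
```

View pics/end.png

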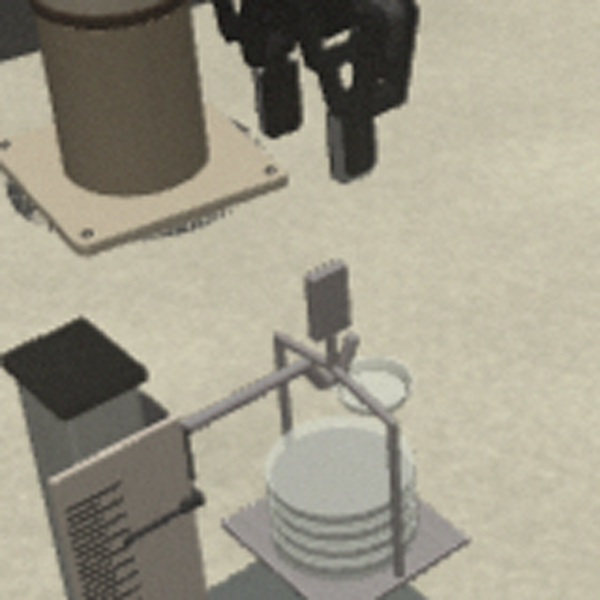

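The carrier hangs still and upright, with the bail in the hook around (325,370). The gripper is well clear, and two frames 0.4 s apart differ only by noise.

```bash
python3 -c "
from bench import bot
print(bot.hand_in())"
```

```text
the job is handed in; nothing more can be done
None
```

The carrier hangs upright and still from the balance hook by its bail peak, released within about 1 mm of its balance point by the force readings, with the gripper clear; the job is handed in at about 42 s.

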